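# Fit the adjustable wrench and nip up the reel-stand nut

### The job

The adjustable wrench sits on the big hex nut of the strapping-reel foot, but its jaws are set too wide. Roll its worm with a fingertip until the jaws close snugly on the nut, then swing the wrench handle to tighten the nut by about an eighth of a turn (45 degrees) clockwise seen from above, and let go. Leave the other things on the packing bench where they are.

Things in the scene. Friction and masses are not known exactly. Their poses are not given: they have to be found in the camera images.
- worm_top (a point): Top of the knurled steel worm (21 mm across, 26 mm long) in the wrench, 73 mm above the bench; head top 68 mm, nut and stud lower. x: level, from the nut towards the handle end; z up; worm axis along y. The nut's axis is 50 mm away along -x. The wrench rests on a spring washer: gives 1 mm per 2 N, at most 5; press the worm with 4 to 8 N (2 to 4 mm) and stroke in +x to close the jaws (-x opens).
- jaw (a joint): Gap in metres between the wrench's sliding jaw and the nut: 0 when snug, 0.005 to 0.009 at the start. Only the worm moves it: about 2.3 mm per 10 mm of stroke without slip. Repeat short strokes, pressing more if it slips; when the jaw meets the nut the worm stops and the finger just slips. While the gap is wide the wrench swings without turning the nut.
- handle (a point): Middle of the wrench handle's cross-section, 190 mm from the nut's axis, 58 mm above the bench; axes as for the worm. Handle: level steel bar 26 mm wide, 14 mm thick, straight from 85 to 235 mm from the nut's axis, bare bench beneath beyond 110 mm. It swings level about the nut, cannot come off, stays where left; about 2 N pushes it. Tightening moves it towards its -y side.
- nut (a joint): Angle in radians that the steel hex nut (36 mm across flats, 21 mm high, upright axis, on the square foot) has turned clockwise seen from above: 0 at the start, 0.785 wanted. Once the jaws fit it turns with the wrench (a few degrees of play) and stays where it is left.

How it is judged:
By the outcome, as a careful person would: the job done as asked, in the order asked, and still so for the second after the job is handed in, with the robot touching nothing.
It also fails if it takes over 51 s, if anything falls off the work surface, if the arm or the gripper's body presses on something with over 40 N, if the wrist force passes 120 N, or if a joint passes its speed limit or range.

### The arm

A 6-joint arm with a two-finger parallel gripper is mounted at the origin on the work surface. World frame = base frame: x ahead of the robot, y to its left, z up, the work surface at z = 0. Lengths are in mm, angles in rad, forces in N, time in s.
With the tool pointing down it reaches from about 350 to 875 mm from the base axis. Payload 15.5 kg.
Tool frame: the origin (TCP) lies between the finger pads; the fingertips stand 22 mm ahead of it and the grasp point (between the pads) lies 3 mm ahead of it; z points along the fingers, y is the line along which they close (so a half turn about z gives the same grasp; the last joint's range is limited). The gripper opens to 85 mm and grips with 20 to 120 N. Pads are 22 mm wide; open, the fingers measure 114 mm over their backs; the gripper's body (76 mm by 85 mm) begins 54 mm behind the grasp point. The pads swing forward as they close: fully open they stand 13 mm farther back than shut.
Start: joints at [1.153, 0.494, 1.345, -0, 1.302, -0.096], TCP at [197.667, 592.92, 253.277] pointing down, gripper open.
Joint ranges: [-2.91, 2.91], [-0.82, 2.16], [0.22, 2.67], [-1.22, 4.37], [0.12, 2.79], [-3.08, 3.08]. Speed limits (rad/s): [1.89, 1.89, 2.57, 3.01, 3.01, 3.01].

### API

Orientations are given as a unit quaternion [w, x, y, z].
In Python, from plant import * gives the robot as it stands. The module is installed in compiled form; this text tells all that it offers.
- The arm moves only by the shell command python3 -m inch 'ROWS' [FORCE]. ROWS is JSON, a list of rows, each an object with "delta_rot": the turn, a rotation vector about the tool's x, y, z in units of 6 degrees (1.0 is 6 degrees), a list of three; "linear": the shift along the tool's x, y, z in m, a list of three; "claw": the finger opening in m, from 0 to 0.0854. A call has exactly 8 rows; each row is the pose to reach, as a shift and turn from the pose commanded when the call began, along the tool's axes at that moment; what a row does not reach only later rows make up. A row lasts 1/12 s, in which the tool goes at most 41.7 mm and 7.16 degrees, less where a joint would pass 70% of its speed; a pose out of reach is approached as far as the arm can. A call with a gripper value outside its range is refused whole. The fingers move at their own pace and stop on an object; FORCE is the grip in N (left out, the last holds). Time passes only in rows, so rows that repeat a pose let the fingers close, or fill a call up. It gives the time, the measured TCP pose, the force, the opening and the grip force at its end, in the units of the state.
- state(): the state, without advancing time (a new reading comes with each control period).
- read_camera(name): name is "side" or "top" or "wrist"; returns (picture, depth): 384x512x3 uint8, red, green, blue; 384x512 float32, mm along the optical axis (not along the pixel's ray), 0 where there is no reading.
- camera_info(name): a dict with "mtx" (3x3 intrinsics, pixels), "dist" ([k1, k2, p1, p2, k3] as OpenCV has them; the pictures are not rectified), "R" (3x3) and "t" (3): a world point X has camera coordinates R X + t. Camera axes: x right, y down, z forward; pixel columns grow to the right and rows downward; lengths in mm; the calibration is good to about 2 mm. A picture is of the moment at which its call begins: read the wrist's pose just before it. camera_info takes no time and is no camera call; for the wrist camera it gives the pose at the moment of the call.
- sign_off(): hands the job in; it is judged then, once.
The state is a dict: "time": time; "joints": joint angles; "qvel": joint speeds; "joint_efforts": joint torques, N m; "position": TCP position; "eef_rot": TCP orientation; "ft_force": force on the tool from outside, world axes, zero at the start; "wrist_torque": the same for the moment, N m; "width": opening from 0.0 (shut) to 1.0 (fully open); "grip_force": force on a finger pad.
Only numpy, scipy, OpenCV 4.12 (cv2) and the standard library are available. Lean on these libraries where they do the work, as an engineer would, in place of code of your own. Each camera call takes 0.05 s, during which the arm holds its last target. There are 200 camera calls.

## Working session

There is one attempt and no reset: what is moved stays moved. The work goes in short steps, Python scripts to look and compute and a shell command to move; the robot and the scene stay as the last step left them, time stands still between calls to the robot, and variables do not carry over. Pictures are saved under pics/ and viewed, at most 13 in all, crops included, and the job is handed in when it is done.

```bash
mkdir -p pics
cat > h.py <<'E'
from plant import *
import numpy as np, cv2
def snap(n,f):
    ci=camera_info(n); p,d=read_camera(n); cv2.imwrite('pics/'+f+'.png',p[:,:,::-1]); np.savez('pics/'+f+'.npz',d=d,p=p,**{k:np.array(ci[k]) for k in('mtx','dist','R','t')}); return p,d
def px2w(f,u,v,z=None):
    c=np.load('pics/'+f+'.npz'); r=cv2.undistortPoints(np.array([[[u,v]]],float),c['mtx'],c['dist'])[0,0]
    r=np.array([r[0],r[1],1]); C=-c['R'].T@c['t']; w=c['R'].T@r
    if z is None: s=np.median(c['d'][v-1:v+2,u-1:u+2])
    else: s=(z-C[2])/w[2]
    return C+s*w
E
python3 - <<'E'
from h import *
s=state();print(s['time'],s['position'],s['eef_rot'],s['ft_force'])
snap('top','top0');snap('side','side0');
E
```

```text
0.0 [197.52762408 592.60057213 252.69058879] [-1.60127048e-04  1.60229169e-01  9.87079645e-01 -6.01336383e-04] [ 0.13203195 -0.1280486  -0.54318262]
```

View pics/top0.png

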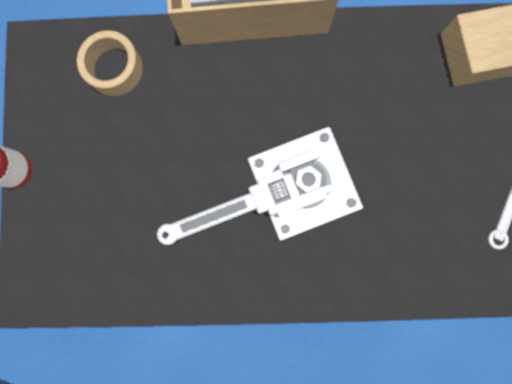

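View pics/side0.png

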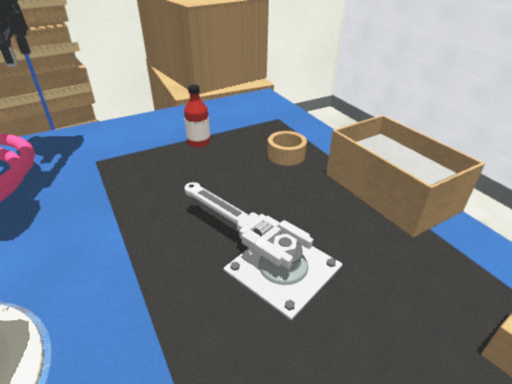

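The top view shows the nut at about (308,179), the worm at (278,190) and the handle ring at (168,234). The surrounding bench is clear.

Run:
```python
from h import *
for n,u,v,z in [('nut',308,179,60),('worm',278,190,73),('ring',168,234,62),('h',215,215,65),('b',150,280,0)]:
    print(n,px2w('top0',u,v).round(1),px2w('top0',u,v,z).round(1))
print(camera_info('top')['R'])
p=np.load('pics/top0.npz')['p'][140:250,150:370,::-1]
cv2.imwrite('pics/top0c.png',cv2.resize(p,None,fx=3.6,fy=3.6,interpolation=cv2.INTER_CUBIC))
```

```text
nut [517.8 -33.2  67.4] [518.6 -34.   60. ]
worm [501.3  14.5  73.4] [501.3  14.5  73. ]
ring [437.8 187.8  66.5] [437.7 188.8  62. ]
h [465.5 113.8  64.8] [465.5 113.8  65. ]
b [360.3 233.2   1.5] [360.1 233.5   0. ]
[[-0.02589134 -0.99938468 -0.02366229]
 [-0.99558796  0.02791406 -0.08958469]
 [ 0.09019008  0.02123842 -0.99569809]]
```

View pics/top0c.png

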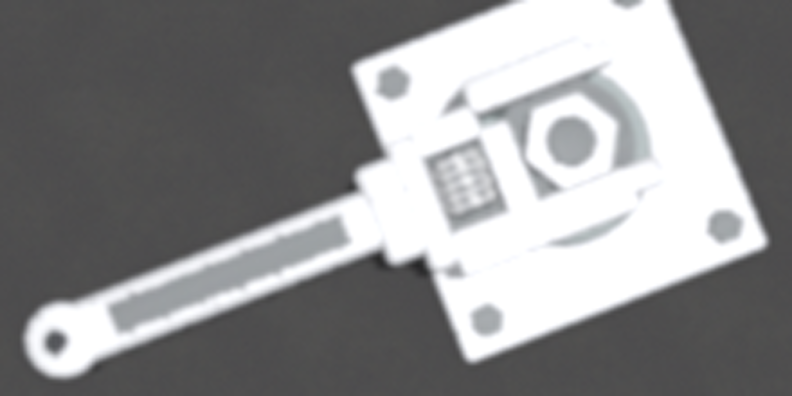

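```bash
python3 -m inch '[{"delta_rot":[0,0,-1],"linear":[-0.03,-0.029,0.005],"claw":0},{"delta_rot":[0,0,-2],"linear":[-0.06,-0.058,0.01],"claw":0},{"delta_rot":[0,0,-3],"linear":[-0.09,-0.086,0.015],"claw":0},{"delta_rot":[0,0,-4],"linear":[-0.12,-0.115,0.02],"claw":0},{"delta_rot":[0,0,-5],"linear":[-0.15,-0.144,0.025],"claw":0},{"delta_rot":[0,0,-6],"linear":[-0.18,-0.173,0.03],"claw":0},{"delta_rot":[0,0,-6.4],"linear":[-0.21,-0.202,0.035],"claw":0},{"delta_rot":[0,0,-6.4],"linear":[-0.24,-0.23,0.04],"claw":0}]' 40
cat >> h.py <<'E'
from scipy.spatial.transform import Rotation as Ro
def todo(x,y,z):
    s=state(); q=s['eef_rot']; M=Ro.from_quat([q[1],q[2],q[3],q[0]]).as_matrix()
    d=np.array([x,y,z])-s['position']; xw=np.array([-.341,.940,0]); yw=np.array([-.94,-.341,0])
    print('pos',np.round(s['position'],1),'tool delta mm',np.round(M.T@d,1),'F',np.round(s['ft_force'],1),'tooly',M[:,1].round(3),'toolz',M[:,2].round(3),'t',s['time'])
E
python3 -c "
from h import *
todo(501.4,14,125)"
```

```text
time: 0.77
position: [350.5, 301.4, 213.7]
eef_rot: [-0.0, -0.175, 0.984, -0.0]
ft_force: [1.3, 0.2, 0.3]
width: 0.001
grip_force: 0.0
pos [350.5 301.4 213.7] tool delta mm [ -42.4 -321.8   88.7] F [1.3 0.2 0.3] tooly [-0.346  0.938 -0.   ] toolz [-0. -0. -1.] t 0.7667
```

```bash
python3 -m inch '[{"delta_rot":[0,0,0],"linear":[-0.005,-0.04,0.01],"claw":0},{"delta_rot":[0,0,0],"linear":[-0.01,-0.08,0.02],"claw":0},{"delta_rot":[0,0,0],"linear":[-0.016,-0.12,0.03],"claw":0},{"delta_rot":[0,0,0],"linear":[-0.021,-0.16,0.04],"claw":0},{"delta_rot":[0,0,0],"linear":[-0.027,-0.20,0.05],"claw":0},{"delta_rot":[0,0,0],"linear":[-0.032,-0.24,0.06],"claw":0},{"delta_rot":[0,0,0],"linear":[-0.037,-0.28,0.074],"claw":0},{"delta_rot":[0,0,0],"linear":[-0.042,-0.318,0.085],"claw":0}]'
python3 - <<'E'
from h import *
todo(501.4,14,125)
snap('wrist','w1'); snap('side','side1')
p=np.load('pics/side1.npz')['p'][130:330,160:380,::-1]
q=np.load('pics/w1.npz')['p'][:,:,::-1]
a=cv2.resize(p,(440,400)); b=cv2.resize(q,(360,270)); b=cv2.copyMakeBorder(b,0,130,0,0,0)
cv2.imwrite('pics/m1.png',np.hstack([a,b]))
E
```

```text
time: 1.43
position: [498.7, 16.5, 128.0]
eef_rot: [-0.0, -0.173, 0.985, 0.0]
ft_force: [0.8, 0.8, 0.8]
width: 0.003
grip_force: 0.0
pos [498.7  16.5 128. ] tool delta mm [-1.7 -3.3  3. ] F [0.8 0.8 0.8] tooly [-0.341  0.94   0.   ] toolz [-0.  0. -1.] t 1.4333
```

View pics/m1.png

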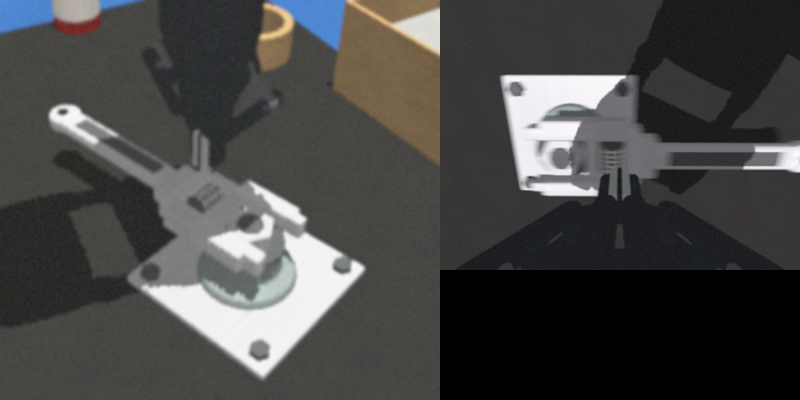

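Side view: the closed tips at (205,170) stand just above the worm at (205,200). The wrist view agrees, but the tips look thin along the closing line, so I'll turn 90° to put the 22 mm pad width along the stroke.

```bash
python3 -m inch '[{"delta_rot":[0,0,1],"linear":[0,0,0],"claw":0},{"delta_rot":[0,0,2],"linear":[0,0,0],"claw":0},{"delta_rot":[0,0,3],"linear":[0,0,0],"claw":0},{"delta_rot":[0,0,4],"linear":[0,0,0],"claw":0},{"delta_rot":[0,0,5],"linear":[0,0,0],"claw":0},{"delta_rot":[0,0,6],"linear":[0,0,0],"claw":0},{"delta_rot":[0,0,7],"linear":[0,0,0],"claw":0},{"delta_rot":[0,0,8],"linear":[0,0,0],"claw":0}]' 40
python3 -m inch '[{"delta_rot":[0,0,1],"linear":[0,0,0],"claw":0},{"delta_rot":[0,0,2],"linear":[0,0,0],"claw":0},{"delta_rot":[0,0,3],"linear":[0,0,0],"claw":0},{"delta_rot":[0,0,4],"linear":[0,0,0],"claw":0},{"delta_rot":[0,0,5],"linear":[0,0,0],"claw":0},{"delta_rot":[0,0,6],"linear":[0,0,0],"claw":0},{"delta_rot":[0,0,7],"linear":[0,0,0],"claw":0},{"delta_rot":[0,0,7],"linear":[0,0,0],"claw":0}]' 40
python3 - <<'E'
from h import *
todo(501.4,14,97)
print(state()['joints'])
snap('wrist','w2'); p=np.load('pics/w2.npz')['p'][100:384,100:412,::-1]
cv2.imwrite('pics/w2c.png',cv2.resize(p,None,fx=2,fy=2))
E
```

```text
time: 2.2
position: [498.0, 19.0, 128.9]
eef_rot: [-0.0, 0.245, 0.97, 0.0]
ft_force: [-0.2, -0.2, -0.4]
width: -0.002
grip_force: 0.0
time: 2.87
position: [498.0, 19.0, 128.9]
eef_rot: [-0.0, 0.576, 0.817, -0.0]
ft_force: [-0.2, -0.1, -0.6]
width: -0.003
grip_force: 0.0
pos [498.   19.  128.9] tool delta mm [-5.8  1.5 31.9] F [-0.2 -0.1 -0.6] tooly [ 0.942  0.337 -0.   ] toolz [-0.  0. -1.] t 2.8667
[-8.17777014e-02  4.91091969e-01  1.79313074e+00  4.60764455e-05
  8.57719089e-01 -4.25055440e-01]
```

View pics/w2c.png

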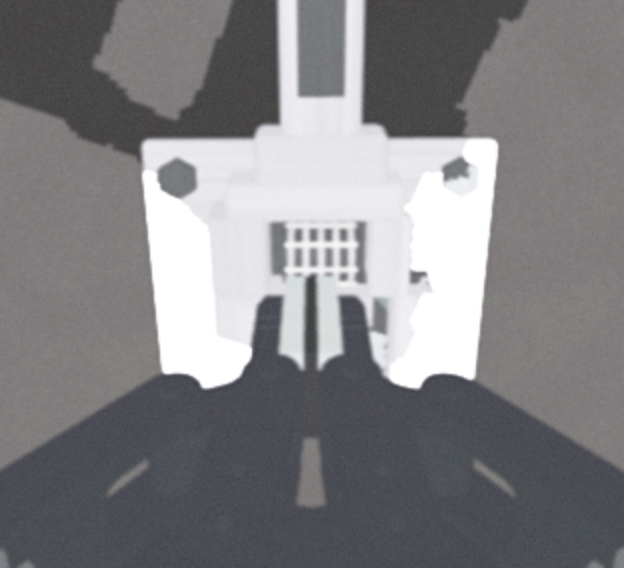

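The wrist view shows the worm centred at about (320,250) in the crop, i.e. full-frame (260,225), with the tips just below it at (312,282).

Run:
```python
from h import *
for u,v in [(260,212),(260,225),(261,238)]: print(px2w('w2',u,v).round(1),px2w('w2',u,v,73).round(1))
```

```text
[498.9  25.2  63.1] [497.4  29.1  73. ]
[500.7  20.   71.9] [500.5  20.5  73. ]
[496.8  30.5 110.9] [504.4  11.8  73. ]
```

```bash
python3 -m inch '[{"delta_rot":[0,0,0],"linear":[-0.006,0.001,0.006],"claw":0},{"delta_rot":[0,0,0],"linear":[-0.013,0.002,0.012],"claw":0},{"delta_rot":[0,0,0],"linear":[-0.013,0.002,0.018],"claw":0},{"delta_rot":[0,0,0],"linear":[-0.013,0.002,0.024],"claw":0},{"delta_rot":[0,0,0],"linear":[-0.013,0.002,0.028],"claw":0},{"delta_rot":[0,0,0],"linear":[-0.013,0.002,0.031],"claw":0},{"delta_rot":[0,0,0],"linear":[-0.013,0.002,0.031],"claw":0},{"delta_rot":[0,0,0],"linear":[-0.013,0.002,0.031],"claw":0}]'
python3 -c "
from h import *
todo(501.4,14,92)"
```

```text
time: 3.58
position: [504.5, 7.2, 97.7]
eef_rot: [-0.0, 0.574, 0.819, -0.0]
ft_force: [0.7, -0.1, -0.3]
width: -0.001
grip_force: 0.0
pos [504.5   7.2  97.7] tool delta mm [ 7.5 -0.6  5.7] F [ 0.7 -0.1 -0.3] tooly [ 0.94   0.342 -0.   ] toolz [-0.  0. -1.] t 3.5833
```

```bash
python3 -m inch '[{"delta_rot":[0,0,0],"linear":[0,0,0.001],"claw":0},{"delta_rot":[0,0,0],"linear":[0,0,0.002],"claw":0},{"delta_rot":[0,0,0],"linear":[0,0,0.003],"claw":0},{"delta_rot":[0,0,0],"linear":[0,0,0.004],"claw":0},{"delta_rot":[0,0,0],"linear":[0,0,0.005],"claw":0},{"delta_rot":[0,0,0],"linear":[0,0,0.0055],"claw":0},{"delta_rot":[0,0,0],"linear":[0,0,0.0055],"claw":0},{"delta_rot":[0,0,0],"linear":[0,0,0.0055],"claw":0}]'
```

```text
time: 4.25
position: [504.7, 7.0, 92.5]
eef_rot: [0.0, 0.574, 0.819, 0.0]
ft_force: [0.8, 0.8, 1.6]
width: 0.002
grip_force: 1.3
```

```bash
python3 -m inch '[{"delta_rot":[0,0,0],"linear":[0,0,0.0005],"claw":0},{"delta_rot":[0,0,0],"linear":[0,0,0.001],"claw":0},{"delta_rot":[0,0,0],"linear":[0,0,0.0015],"claw":0},{"delta_rot":[0,0,0],"linear":[0,0,0.002],"claw":0},{"delta_rot":[0,0,0],"linear":[0,0,0.002],"claw":0},{"delta_rot":[0,0,0],"linear":[0,0,0.002],"claw":0},{"delta_rot":[0,0,0],"linear":[0,0,0.002],"claw":0},{"delta_rot":[0,0,0],"linear":[0,0,0.002],"claw":0}]'
```

```text
time: 4.92
position: [504.7, 7.1, 90.4]
eef_rot: [0.0, 0.574, 0.819, 0.0]
ft_force: [-0.8, 0.6, 6.0]
width: 0.002
grip_force: 2.9
```

```bash
python3 -m inch '[{"delta_rot":[0,0,0],"linear":[0.002,0,0],"claw":0},{"delta_rot":[0,0,0],"linear":[0.004,0,0],"claw":0},{"delta_rot":[0,0,0],"linear":[0.006,0,0],"claw":0},{"delta_rot":[0,0,0],"linear":[0.008,0,0],"claw":0},{"delta_rot":[0,0,0],"linear":[0.01,0,0],"claw":0},{"delta_rot":[0,0,0],"linear":[0.012,0,0],"claw":0},{"delta_rot":[0,0,0],"linear":[0.014,0,0],"claw":0},{"delta_rot":[0,0,0],"linear":[0.014,0,0],"claw":0}]'
python3 - <<'E'
from h import *
snap('top','top2')
p=np.load('pics/top2.npz')['p'][140:250,220:370,::-1]; q=np.load('pics/top0.npz')['p'][140:250,220:370,::-1]
cv2.imwrite('pics/top2c.png',cv2.resize(np.hstack([q,p]),None,fx=2.6,fy=2.6,interpolation=cv2.INTER_CUBIC))
todo(501.4,14,90)
E
```

```text
time: 5.58
position: [499.9, 20.3, 90.5]
eef_rot: [0.0, 0.574, 0.819, 0.0]
ft_force: [0.4, 0.0, 6.1]
width: 0.005
grip_force: 2.9
pos [500.   20.3  90.5] tool delta mm [-6.4 -0.8  0.5] F [0.1 0.4 5.9] tooly [0.94  0.342 0.   ] toolz [ 0.001 -0.    -1.   ] t 5.6333
```

```bash
python3 -m inch '[{"delta_rot":[0,0,0],"linear":[0,0,-0.004],"claw":0},{"delta_rot":[0,0,0],"linear":[0,0,-0.008],"claw":0},{"delta_rot":[0,0,0],"linear":[-0.007,0,-0.008],"claw":0},{"delta_rot":[0,0,0],"linear":[-0.014,0,-0.008],"claw":0},{"delta_rot":[0,0,0],"linear":[-0.014,0,-0.006],"claw":0},{"delta_rot":[0,0,0],"linear":[-0.014,0,-0.003],"claw":0},{"delta_rot":[0,0,0],"linear":[-0.014,0,0],"claw":0},{"delta_rot":[0,0,0],"linear":[-0.014,0,0],"claw":0}]'
python3 -m inch '[{"delta_rot":[0,0,0],"linear":[0.002,0,0],"claw":0},{"delta_rot":[0,0,0],"linear":[0.004,0,0],"claw":0},{"delta_rot":[0,0,0],"linear":[0.006,0,0],"claw":0},{"delta_rot":[0,0,0],"linear":[0.008,0,0],"claw":0},{"delta_rot":[0,0,0],"linear":[0.01,0,0],"claw":0},{"delta_rot":[0,0,0],"linear":[0.012,0,0],"claw":0},{"delta_rot":[0,0,0],"linear":[0.014,0,0],"claw":0},{"delta_rot":[0,0,0],"linear":[0.014,0,0],"claw":0}]'
```

```text
time: 6.3
position: [504.7, 7.0, 89.8]
eef_rot: [-0.0, 0.574, 0.819, -0.0]
ft_force: [0.9, -2.6, 7.6]
width: -0.0
grip_force: 3.6
time: 6.97
position: [499.8, 20.6, 90.4]
eef_rot: [0.0, 0.574, 0.819, 0.0]
ft_force: [0.6, 0.1, 7.1]
width: -0.004
grip_force: 3.0
```

View pics/top2c.png

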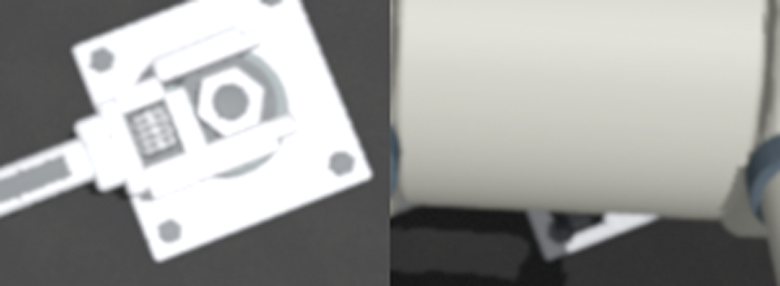

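The arm hides the wrench from the top camera; I'll keep stroking and watch the tangential force and the side view.

```bash
python3 -m inch '[{"delta_rot":[0,0,0],"linear":[0,0,-0.004],"claw":0},{"delta_rot":[0,0,0],"linear":[0,0,-0.008],"claw":0},{"delta_rot":[0,0,0],"linear":[-0.007,0,-0.008],"claw":0},{"delta_rot":[0,0,0],"linear":[-0.014,0,-0.008],"claw":0},{"delta_rot":[0,0,0],"linear":[-0.014,0,-0.008],"claw":0},{"delta_rot":[0,0,0],"linear":[-0.014,0,-0.004],"claw":0},{"delta_rot":[0,0,0],"linear":[-0.014,0,0],"claw":0},{"delta_rot":[0,0,0],"linear":[-0.014,0,0],"claw":0}]'
python3 -m inch '[{"delta_rot":[0,0,0],"linear":[0.002,0,0],"claw":0},{"delta_rot":[0,0,0],"linear":[0.004,0,0],"claw":0},{"delta_rot":[0,0,0],"linear":[0.006,0,0],"claw":0},{"delta_rot":[0,0,0],"linear":[0.008,0,0],"claw":0},{"delta_rot":[0,0,0],"linear":[0.01,0,0],"claw":0},{"delta_rot":[0,0,0],"linear":[0.012,0,0],"claw":0},{"delta_rot":[0,0,0],"linear":[0.014,0,0],"claw":0},{"delta_rot":[0,0,0],"linear":[0.014,0,0],"claw":0}]'
python3 - <<'E'
from h import *
todo(501.4,14,90)
snap('side','side2')
p=np.load('pics/side2.npz')['p'][190:310,220:350,::-1]; q=np.load('pics/side0.npz')['p'][190:310,220:350,::-1]
cv2.imwrite('pics/side2c.png',cv2.resize(np.hstack([q,p]),None,fx=3,fy=3,interpolation=cv2.INTER_CUBIC))
E
```

```text
time: 7.63
position: [504.6, 7.0, 89.7]
eef_rot: [-0.0, 0.574, 0.819, -0.0]
ft_force: [2.6, -0.7, 7.1]
width: 0.002
grip_force: 3.4
time: 8.3
position: [500.1, 20.4, 90.4]
eef_rot: [0.0, 0.574, 0.819, 0.0]
ft_force: [1.4, -2.9, 5.9]
width: 0.002
grip_force: 2.8
pos [500.1  20.4  90.4] tool delta mm [-6.4 -1.   0.4] F [ 1.4 -2.9  5.9] tooly [0.94  0.342 0.001] toolz [ 0.001 -0.    -1.   ] t 8.3
```

View pics/side2c.png

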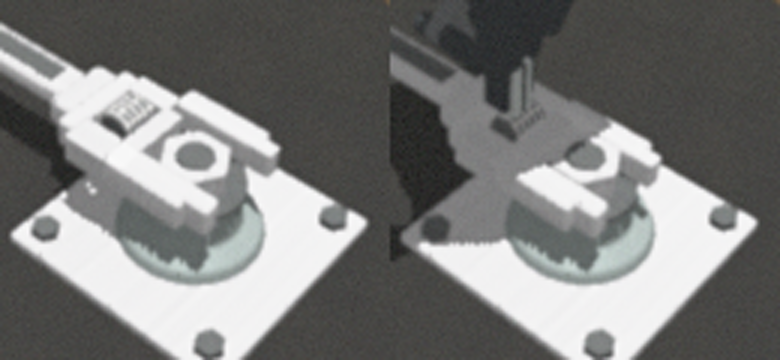

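The far jaw has moved in from (275,160) to about (265,170) relative to its panel. The residual force of (1.4,-2.9) N along -x suggests the worm has stopped. I'll do one more stroke, pressing slightly harder, to confirm.

```bash
python3 -m inch '[{"delta_rot":[0,0,0],"linear":[0,0,-0.004],"claw":0},{"delta_rot":[0,0,0],"linear":[0,0,-0.008],"claw":0},{"delta_rot":[0,0,0],"linear":[-0.007,0,-0.008],"claw":0},{"delta_rot":[0,0,0],"linear":[-0.014,0,-0.008],"claw":0},{"delta_rot":[0,0,0],"linear":[-0.014,0,-0.008],"claw":0},{"delta_rot":[0,0,0],"linear":[-0.014,0,-0.004],"claw":0},{"delta_rot":[0,0,0],"linear":[-0.014,0,0.0005],"claw":0},{"delta_rot":[0,0,0],"linear":[-0.014,0,0.0005],"claw":0}]'
python3 -m inch '[{"delta_rot":[0,0,0],"linear":[0.002,0,0],"claw":0},{"delta_rot":[0,0,0],"linear":[0.004,0,0],"claw":0},{"delta_rot":[0,0,0],"linear":[0.006,0,0],"claw":0},{"delta_rot":[0,0,0],"linear":[0.007,0,0],"claw":0},{"delta_rot":[0,0,0],"linear":[0.007,0,0],"claw":0},{"delta_rot":[0,0,0],"linear":[0.007,0,0],"claw":0},{"delta_rot":[0,0,0],"linear":[0.007,0,0],"claw":0},{"delta_rot":[0,0,0],"linear":[0.007,0,0],"claw":0}]'
python3 -m inch '[{"delta_rot":[0,0,0],"linear":[0.002,0,0],"claw":0},{"delta_rot":[0,0,0],"linear":[0.004,0,0],"claw":0},{"delta_rot":[0,0,0],"linear":[0.006,0,0],"claw":0},{"delta_rot":[0,0,0],"linear":[0.007,0,0],"claw":0},{"delta_rot":[0,0,0],"linear":[0.007,0,0],"claw":0},{"delta_rot":[0,0,0],"linear":[0.007,0,0],"claw":0},{"delta_rot":[0,0,0],"linear":[0.007,0,0],"claw":0},{"delta_rot":[0,0,0],"linear":[0.007,0,0],"claw":0}]'
```

```text
time: 9.02
position: [504.7, 7.0, 89.2]
eef_rot: [-0.0, 0.574, 0.819, -0.0]
ft_force: [1.4, -1.1, 7.9]
width: 0.004
grip_force: 3.8
time: 9.68
position: [502.6, 13.6, 89.9]
eef_rot: [0.0, 0.574, 0.819, 0.0]
ft_force: [0.8, -3.2, 6.4]
width: -0.003
grip_force: 3.2
time: 10.35
position: [500.2, 20.1, 89.9]
eef_rot: [0.0, 0.574, 0.819, 0.0]
ft_force: [1.5, -3.0, 6.3]
width: -0.001
grip_force: 3.2
```

Both halves of the stroke show a steady 3.3 N slip force without yielding, so the jaw is snug. Next I'll lift and go to the +y side of the handle.

```bash
python3 -m inch '[{"delta_rot":[0,0,0],"linear":[0,0,-0.015],"claw":0},{"delta_rot":[0,0,0],"linear":[0,0,-0.035],"claw":0},{"delta_rot":[0,0,0],"linear":[0.025,-0.008,-0.035],"claw":0},{"delta_rot":[0,0,0],"linear":[0.055,-0.018,-0.035],"claw":0},{"delta_rot":[0,0,0],"linear":[0.085,-0.028,-0.035],"claw":0},{"delta_rot":[0,0,0],"linear":[0.115,-0.036,-0.035],"claw":0},{"delta_rot":[0,0,0],"linear":[0.133,-0.041,-0.035],"claw":0},{"delta_rot":[0,0,0],"linear":[0.133,-0.041,-0.035],"claw":0}]'
python3 - <<'E'
from h import *
todo(418,131.6,62)
snap('side','side3');snap('top','top3')
p=np.load('pics/side3.npz')['p'][140:320,160:370,::-1]; q=np.load('pics/top3.npz')['p'][130:270,140:370,::-1]
cv2.imwrite('pics/m3.png',np.hstack([cv2.resize(p,(420,360)),cv2.resize(q,(380,231)) if 0 else cv2.copyMakeBorder(cv2.resize(q,(380,231)),0,129,0,0,0)]))
E
```

```text
time: 11.02
position: [412.9, 133.3, 124.5]
eef_rot: [-0.001, 0.573, 0.82, -0.001]
ft_force: [-0.3, -1.1, 1.1]
width: 0.002
grip_force: 0.0
pos [412.9 133.3 124.5] tool delta mm [-3.4  4.4 62.5] F [-0.3 -1.1  1.1] tooly [ 0.939  0.344 -0.003] toolz [-0.003 -0.    -1.   ] t 11.0167
```

View pics/m3.png

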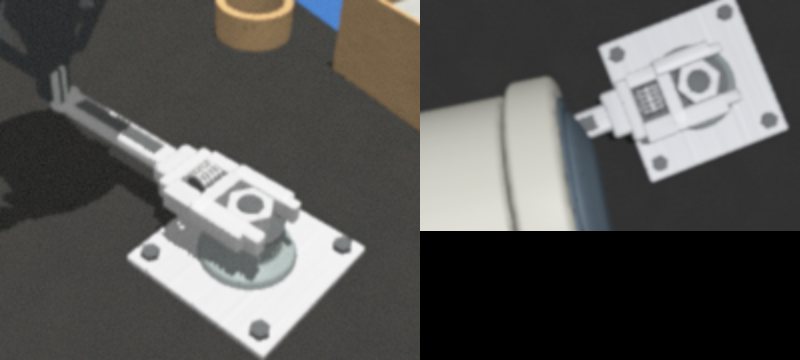

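The jaws now hug the nut at (250,205) in the side panel and (698,80) in the top panel. Now I'll descend beside the handle.

```bash
python3 -m inch '[{"delta_rot":[0,0,0],"linear":[0,0,0.01],"claw":0},{"delta_rot":[0,0,0],"linear":[0,0,0.02],"claw":0},{"delta_rot":[0,0,0],"linear":[0,0,0.03],"claw":0},{"delta_rot":[0,0,0],"linear":[0,0,0.04],"claw":0},{"delta_rot":[0,0,0],"linear":[0,0,0.05],"claw":0},{"delta_rot":[0,0,0],"linear":[0,0,0.06],"claw":0},{"delta_rot":[0,0,0],"linear":[0,0,0.062],"claw":0},{"delta_rot":[0,0,0],"linear":[0,0,0.062],"claw":0}]'
python3 - <<'E'
from h import *
s=state();p=s['position'];q=s['eef_rot']
M=Ro.from_quat([q[1],q[2],q[3],q[0]]).as_matrix()
N=np.array([518.6,-34]); r=p[:2]-N
print(p,'polar',np.hypot(*r),np.degrees(np.arctan2(r[1],r[0])),s['ft_force'])
# arc plan: tool center offset c on +y side of handle, radius along handle L=190
for c in [17,21]:
  for ph in [109.9,100,90,80,70,64]:
    a=np.radians(ph); X=np.array([np.cos(a),np.sin(a)]); Y=np.array([-X[1],X[0]])
    t=N+190*X+c*Y; print(c,ph,t.round(1),'tool xy',(M[:2,:2].T@(t-p[:2])).round(1))
E
```

```text
time: 11.78
position: [416.0, 130.6, 62.3]
eef_rot: [-0.0, 0.574, 0.819, -0.0]
ft_force: [-0.1, 0.5, 0.3]
width: 0.002
grip_force: 0.0
[416.03601599 130.64462529  62.31162888] polar 193.97737871496935 121.92049507820319 [-0.0923044   0.48767897  0.30382299]
17 109.9 [437.9 138.9] tool xy [ 0.3 23.4]
17 100 [468.9 150.2] tool xy [ 0.4 56.3]
17 90 [501.6 156. ] tool xy [-5.3 89.1]
17 80 [534.9 156.1] tool xy [-16.6 120.4]
17 70 [567.6 150.4] tool xy [-33.1 149.2]
17 64 [586.6 144.2] tool xy [-45.3 165. ]
21 109.9 [434.2 137.5] tool xy [ 0.3 19.4]
21 100 [464.9 149.5] tool xy [ 1.  52.4]
21 90 [497.6 156. ] tool xy [-3.9 85.3]
21 80 [530.9 156.8] tool xy [-14.6 116.9]
21 70 [563.9 151.7] tool xy [-30.5 146.2]
21 64 [583. 146.] tool xy [-42.5 162.2]
```

```bash
python3 -m inch '[{"delta_rot":[0,0,0],"linear":[0,0.008,0],"claw":0},{"delta_rot":[0,0,0],"linear":[0,0.016,0],"claw":0},{"delta_rot":[0,0,0.2],"linear":[0,0.024,0],"claw":0},{"delta_rot":[0,0,0.6],"linear":[0.0005,0.032,0],"claw":0},{"delta_rot":[0,0,1.0],"linear":[0.0005,0.04,0],"claw":0},{"delta_rot":[0,0,1.4],"linear":[0.0005,0.047,0],"claw":0},{"delta_rot":[0,0,1.7],"linear":[0.0005,0.054,0],"claw":0},{"delta_rot":[0,0,1.7],"linear":[0.0005,0.054,0],"claw":0}]'
cat > plan.py <<'E'
from h import *
import sys
s=state();p=s['position'];q=s['eef_rot']
M=Ro.from_quat([q[1],q[2],q[3],q[0]]).as_matrix()
N=np.array([518.6,-34]); r=p[:2]-N; c=float(sys.argv[1])
ph0=np.degrees(np.arctan2(r[1],r[0])-np.arcsin(c/np.hypot(*r)))
print('handle',ph0.round(1),'R',np.hypot(*r).round(1),'toolx ang',np.degrees(np.arctan2(M[1,0],M[0,0])).round(1),'F',s['ft_force'].round(1),p.round(1))
for ph in map(float,sys.argv[2:]):
    a=np.radians(ph); X=np.array([np.cos(a),np.sin(a)]); Y=np.array([-X[1],X[0]])
    t=N+190*X+c*Y; print(ph,'tool xy',(M[:2,:2].T@(t-p[:2])).round(1))
E
python3 - <<'E'
from h import *
snap('side','side4');snap('top','top4')
p=np.load('pics/side4.npz')['p'][110:320,160:370,::-1]; q=np.load('pics/top4.npz')['p'][130:270,140:370,::-1]
cv2.imwrite('pics/m4.png',np.hstack([cv2.resize(p,(420,420)),cv2.copyMakeBorder(cv2.resize(q,(380,231)),0,189,0,0,0)]))
E
python3 plan.py 20 95 90 85 80 75 70 64
```

```text
time: 12.45
position: [468.6, 150.8, 63.3]
eef_rot: [0.001, 0.645, 0.764, 0.001]
ft_force: [-1.0, -0.1, -0.1]
width: 0.001
grip_force: 0.5
handle 99.6 R 191.4 toolx ang 99.8 F [0.2 0.2 0.5] [467.1 150.4  63.1]
95.0 tool xy [ 0.6 15.4]
90.0 tool xy [ 0.2 32. ]
85.0 tool xy [-1.6 48.6]
80.0 tool xy [-4.9 64.9]
75.0 tool xy [-9.6 80.9]
70.0 tool xy [-15.6  96.5]
64.0 tool xy [-24.6 114.3]
```

View pics/m4.png

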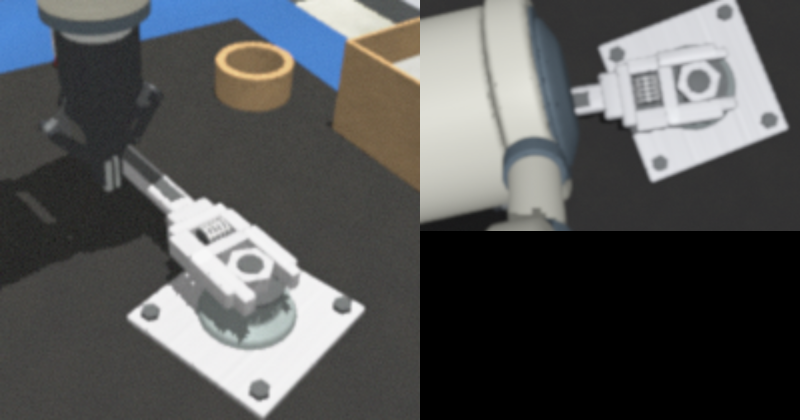

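The wrench is swinging: in the side panel the handle has come round and the fingers at (112,170) are beside it. I'll continue along the arc.

```bash
python3 -m inch '[{"delta_rot":[0,0,0.4],"linear":[0.0005,0.008,0],"claw":0},{"delta_rot":[0,0,0.8],"linear":[0.0006,0.0155,0],"claw":0},{"delta_rot":[0,0,1.2],"linear":[0.0005,0.024,0],"claw":0},{"delta_rot":[0,0,1.6],"linear":[0.0002,0.032,0],"claw":0},{"delta_rot":[0,0,2],"linear":[-0.0006,0.040,0],"claw":0},{"delta_rot":[0,0,2.4],"linear":[-0.0016,0.0485,0],"claw":0},{"delta_rot":[0,0,2.8],"linear":[-0.003,0.0565,0],"claw":0},{"delta_rot":[0,0,3.2],"linear":[-0.0045,0.063,0],"claw":0}]'
python3 plan.py 20 75 70 67 64 62
```

```text
time: 13.22
position: [529.5, 156.5, 63.0]
eef_rot: [-0.0, 0.763, 0.646, -0.0]
ft_force: [-1.2, 1.4, -0.5]
width: -0.005
grip_force: 1.1
handle 80.7 R 190.8 toolx ang 80.5 F [-1.2  1.4 -0.5] [529.5 156.5  63. ]
75.0 tool xy [ 1.3 19. ]
70.0 tool xy [ 0.7 35.7]
67.0 tool xy [-0.3 45.6]
64.0 tool xy [-1.9 55.5]
62.0 tool xy [-3.2 62. ]
```

```bash
python3 -m inch '[{"delta_rot":[0,0,0.3],"linear":[0.0004,0.006,0],"claw":0},{"delta_rot":[0,0,0.6],"linear":[0.0008,0.012,0],"claw":0},{"delta_rot":[0,0,1],"linear":[0.0012,0.019,0],"claw":0},{"delta_rot":[0,0,1.3],"linear":[0.001,0.025,0],"claw":0},{"delta_rot":[0,0,1.6],"linear":[0.0008,0.031,0],"claw":0},{"delta_rot":[0,0,1.9],"linear":[0.0006,0.037,0],"claw":0},{"delta_rot":[0,0,2.1],"linear":[0.0002,0.042,0],"claw":0},{"delta_rot":[0,0,2.1],"linear":[0.0002,0.042,0],"claw":0}]'
python3 plan.py 20 67 64
python3 - <<'E'
from h import *
snap('top','top5')
p=np.load('pics/top5.npz')['p'][110:250,200:370,::-1]; q=np.load('pics/top0.npz')['p'][110:250,200:370,::-1]
cv2.imwrite('pics/m5.png',cv2.resize(np.hstack([q,p]),None,fx=2.3,fy=2.3,interpolation=cv2.INTER_CUBIC))
E
```

```text
time: 13.88
position: [571.4, 149.4, 63.0]
eef_rot: [0.0, 0.829, 0.559, 0.0]
ft_force: [-1.6, 0.4, 0.2]
width: -0.001
grip_force: 0.7
handle 67.9 R 190.9 toolx ang 67.9 F [-1.6  0.4  0.2] [571.4 149.4  63. ]
67.0 tool xy [0.5 3.1]
64.0 tool xy [ 1.1 13.1]
```

View pics/m5.png

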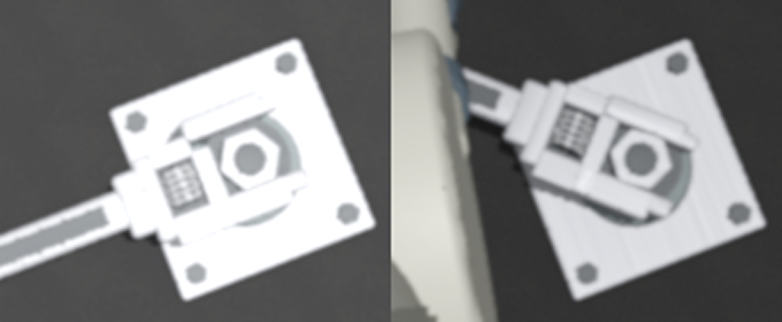

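The right panel shows the wrench swung about 40°, with the nut at (640,160) turning inside the snug jaws. I'll measure both angles from the images.

```bash
cat > ang.py <<'E'
from h import *
import sys
def rect(f,z,N,h=26,s=0.25):
    c=np.load('pics/'+f+'.npz'); g=np.arange(-h,h+s,s); X,Y=np.meshgrid(g,g)
    P=np.stack([X.ravel()+N[0],Y.ravel()+N[1],np.full(X.size,z)],1)
    uv,_=cv2.projectPoints(P,cv2.Rodrigues(c['R'])[0],c['t'],c['mtx'],c['dist'])
    m=uv.reshape(*X.shape,2).astype(np.float32)
    return cv2.remap(cv2.cvtColor(c['p'],cv2.COLOR_RGB2GRAY),m[...,0],m[...,1],cv2.INTER_CUBIC)
out=[]
for f in sys.argv[1:]:
    c0=np.array([518.,-33.6]); im=rect(f,60,c0)
    # centre from dark stud
    g=cv2.GaussianBlur(im,(0,0),4).astype(float); k=104
    sub=im[k-36:k+37,k-36:k+37].astype(float); w=np.clip(np.percentile(sub,60)-sub,0,None); yy,xx=np.mgrid[-36:37,-36:37]
    w*=(xx**2+yy**2<34**2); cx,cy=(w*xx).sum()/w.sum()*.25,(w*yy).sum()/w.sum()*.25
    im=rect(f,60,c0+[cx,cy]); pol=cv2.warpPolar(im,(100,360),(k,k),100,cv2.INTER_CUBIC).astype(float)
    th=np.radians(np.arange(360)); res=[]
    for r0,r1 in[(13,16),(15,18),(17,20)]:
        prof=pol[:,r0*4:r1*4].mean(1); z=(prof*np.exp(-6j*th)).sum()
        res.append(((np.degrees(-np.angle(z))/6)%60,abs(z)/360))
    print(f,(c0+[cx,cy]).round(1),[(round(a,1),round(b,1)) for a,b in res]); out.append(cv2.flip(im,0))
cv2.imwrite('pics/nut.png',cv2.resize(np.hstack(out),None,fx=800/np.hstack(out).shape[1],fy=800/np.hstack(out).shape[1]))
E
python3 ang.py top0 top3 top4 top5
```

```text
top0 [521.1 -34.2] [(np.float64(44.2), np.float64(0.2)), (np.float64(49.5), np.float64(1.6)), (np.float64(49.8), np.float64(6.0))]
top3 [521.3 -34.2] [(np.float64(49.4), np.float64(1.0)), (np.float64(50.1), np.float64(2.6)), (np.float64(50.5), np.float64(5.1))]
top4 [521.1 -34.2] [(np.float64(45.3), np.float64(0.9)), (np.float64(45.9), np.float64(2.6)), (np.float64(46.4), np.float64(5.8))]
top5 [521.5 -34. ] [(np.float64(13.1), np.float64(0.8)), (np.float64(15.6), np.float64(2.6)), (np.float64(16.8), np.float64(4.4))]
```

View pics/nut.png

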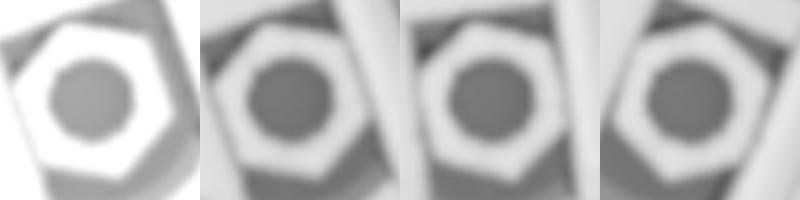

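Nut panels, before to now: the hexagon has turned about 34° (phase 50° → 16°) for a 42° handle swing, so the play is about 7°. About 11° remains.

```bash
python3 plan.py 20 64 60 58 57
python3 -m inch '[{"delta_rot":[0,0,0.2],"linear":[0.0004,0.004,0],"claw":0},{"delta_rot":[0,0,0.4],"linear":[0.0006,0.008,0],"claw":0},{"delta_rot":[0,0,0.6],"linear":[0.001,0.013,0],"claw":0},{"delta_rot":[0,0,0.9],"linear":[0.001,0.018,0],"claw":0},{"delta_rot":[0,0,1.2],"linear":[0.001,0.023,0],"claw":0},{"delta_rot":[0,0,1.5],"linear":[0.0008,0.028,0],"claw":0},{"delta_rot":[0,0,1.7],"linear":[0.0006,0.032,0],"claw":0},{"delta_rot":[0,0,1.7],"linear":[0.0006,0.032,0],"claw":0}]'
python3 plan.py 20 57
python3 -c "
from h import *
snap('top','top6')"; python3 ang.py top0 top3 top5 top6
```

```text
handle 68.1 R 190.9 toolx ang 68.0 F [-0.7  0.2  0.1] [570.9 149.6  62.9]
64.0 tool xy [ 1.2 13.6]
60.0 tool xy [ 1.2 26.9]
58.0 tool xy [ 0.8 33.6]
57.0 tool xy [ 0.6 36.9]
time: 14.6
position: [601.7, 137.9, 62.9]
eef_rot: [0.0, 0.876, 0.482, 0.0]
ft_force: [-1.2, 1.8, 0.3]
width: 0.0
grip_force: 0.7
handle 58.2 R 190.9 toolx ang 57.7 F [-1.2  1.8  0.3] [601.7 137.9  62.9]
57.0 tool xy [0.5 4. ]
top0 [521.1 -34.2] [(np.float64(44.2), np.float64(0.2)), (np.float64(49.5), np.float64(1.6)), (np.float64(49.8), np.float64(6.0))]
top3 [521.3 -34.2] [(np.float64(49.4), np.float64(1.0)), (np.float64(50.1), np.float64(2.6)), (np.float64(50.5), np.float64(5.1))]
top5 [521.5 -34. ] [(np.float64(13.1), np.float64(0.8)), (np.float64(15.6), np.float64(2.6)), (np.float64(16.8), np.float64(4.4))]
top6 [518.3 -37.3] [(np.float64(23.9), np.float64(0.1)), (np.float64(8.5), np.float64(0.2)), (np.float64(6.0), np.float64(0.4))]
```

The arm hides the nut now, so I'll back off from the handle, lift and look.

```bash
python3 -m inch '[{"delta_rot":[0,0,0],"linear":[0,-0.01,0],"claw":0},{"delta_rot":[0,0,0],"linear":[0,-0.025,0],"claw":0},{"delta_rot":[0,0,0],"linear":[0.01,-0.04,0],"claw":0},{"delta_rot":[0,0,0],"linear":[0.03,-0.055,-0.01],"claw":0},{"delta_rot":[0,0,0],"linear":[0.05,-0.07,-0.03],"claw":0},{"delta_rot":[0,0,0],"linear":[0.07,-0.09,-0.05],"claw":0},{"delta_rot":[0,0,0],"linear":[0.1,-0.115,-0.06],"claw":0},{"delta_rot":[0,0,0],"linear":[0.12,-0.14,-0.06],"claw":0}]'
python3 - <<'E'
from h import *
p,d=snap('top','top7')
cv2.imwrite('pics/top7c.png',cv2.resize(p[70:270,140:400,::-1],None,fx=2.3,fy=2.3))
E
python3 ang.py top0 top3 top5 top7
```

```text
time: 15.32
position: [546.8, 317.3, 125.6]
eef_rot: [0.0, 0.876, 0.483, 0.002]
ft_force: [1.1, 1.1, 0.1]
width: -0.001
grip_force: 0.0
top0 [521.1 -34.2] [(np.float64(44.2), np.float64(0.2)), (np.float64(49.5), np.float64(1.6)), (np.float64(49.8), np.float64(6.0))]
top3 [521.3 -34.2] [(np.float64(49.4), np.float64(1.0)), (np.float64(50.1), np.float64(2.6)), (np.float64(50.5), np.float64(5.1))]
top5 [521.5 -34. ] [(np.float64(13.1), np.float64(0.8)), (np.float64(15.6), np.float64(2.6)), (np.float64(16.8), np.float64(4.4))]
top7 [521.5 -34.4] [(np.float64(46.8), np.float64(0.2)), (np.float64(3.8), np.float64(1.4)), (np.float64(4.1), np.float64(3.4))]
```

View pics/top7c.png

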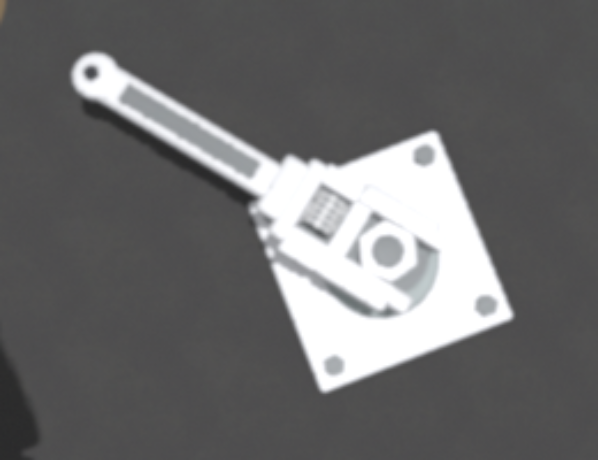

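Top view: the wrench has swung round with the ring at (92,72), the nut at (387,250) has turned about 45.7°, and the arm is clear. Handing in.

```bash
python3 -c "
from plant import *
print(sign_off())"
```

```text
the job is handed in; nothing more can be done
None
```

I closed the wrench jaws snugly on the nut, tightened it about 45.7° clockwise (measured from the top camera), let go and handed the job in at about 15 s with the arm clear.

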